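Set the rotary inspection stage to its rider, then capture

TASK

On the rotary inspection stage, gently push the red post round with your fingertips until the dial's white index arrow lines up with the black line on the orange rider clip, and leave the dial there. Then press the blue capture button on the grey camera controller right down and let it come back up. Do not press the button before the dial is lined up, do not shift the rider, and leave the loose things on the bench where they are.

Things in the scene. Friction and masses are not known exactly. Their poses are not given: they have to be found in the camera images.
- stage: Rotary inspection stage, fixed: black block 180 x 180 mm, 30 mm high, with an aluminium scale ring 176 mm across on it, ring top 36 mm above the bench; the dial turns in the middle. Origin at the centre of its underside, z up, on the dial's axis.
- dial (a joint): Angle of the dial (rad), positive anticlockwise from above, endless, no detents; lined up when it equals rider, give or take whole turns. Dark steel disc 140 mm across, 6 mm thick, face level, 42 mm above the bench, axis vertical. It turns stiffly (about 2 N on the post) and stays where it is left, without coasting.
- rider (a joint): Angle of the orange rider clip round the scale ring (rad), same axis, same zero and same sense as dial. It sits stiffly on the ring, reaches from 71 to 89 mm from the axis, is 16 mm wide, its top 41 mm above the bench (1 mm below the dial's face). It must not be shifted.
- dial_centre (a point): Centre of the dial's upper face, on the turning axis, 42 mm above the bench.
- index_tip (a point): Tip of the white index arrow, on the dial's face at its rim, 70 mm from the axis.
- rider_line (a point): Inner end of the 2.5 mm wide black line on the orange rider, 70 mm from the axis: where the tip of the index arrow must come.
- post: Red upright post on the dial, 12 mm diameter, 34 mm tall; origin at its foot, on its axis, on the dial's face (42 mm above the bench; post top 76 mm), 50 mm from the dial's axis, on the side opposite the index arrow. A sleeve that spins freely on its own axis and goes round with the dial; nothing else stands above the dial's face.
- controller: Grey camera controller box, fixed, 90 x 80 mm and 45 mm high; origin at the centre of its underside, z up.
- capture (a joint): Travel of the blue capture button (m): 0 when up, 0.006 fully down. A spring pushes it up; fully down takes 5 N.
- capture_top (a point): Centre of the top of the blue button, 28 mm diameter, on top of the controller; it is pressed straight down.
- magbase: Loose magnetic base: black block 60 x 50 x 55 mm with a red stub on top, 95 mm high in all; origin at the centre of its underside. Leave it alone.
- target_plate: Loose black and white calibration plate, 60 x 60 x 12 mm; origin at the centre of its underside. Leave it alone.
- lens: Loose lens standing upright, black and brass, 34 mm diameter, 50 mm high; origin at the centre of its underside. Leave it alone.
- gauge_block: Loose steel block 30 x 50 x 30 mm; origin at the centre of its underside. Leave it alone.

How it is judged:
By the outcome, as a careful person would: the job done as asked, in the order asked, and still so for the second after the job is handed in, with the robot touching nothing.
It also fails if it takes over 64 s, if anything falls off the work surface, if the arm or the gripper's body presses on something with over 40 N, if the wrist force passes 120 N, or if a joint passes its speed limit or range.

ROBOT

A 6-joint arm with a two-finger parallel gripper is mounted at the origin on the work surface. World frame = base frame: x ahead of the robot, y to its left, z up, the work surface at z = 0. Lengths are in m, angles in degrees, forces in N, time in s.
With the tool pointing down it reaches from about 0.4 to 0.825 m from the base axis. Payload 7 kg.
Tool frame: the origin (TCP) lies on the front face of the gripper's body, between the roots of the fingers; the fingertips stand 66 mm ahead of it and the grasp point (between the pads) lies 47 mm ahead of it; z points along the fingers, y is the line along which they close (so a half turn about z gives the same grasp; the last joint's range is limited). The gripper opens to 88 mm and grips with 3 to 60 N. Pads are 19 mm wide; open, the fingers measure 130 mm over their backs; the gripper's body (78 mm by 193 mm) begins 47 mm behind the grasp point.
Start: joints at [84.861, 20.546, 0.682, 0, -70.136, -16.507], TCP at [0.249, 0.627, 0.292] pointing down, gripper open.
Joint ranges: [-176.03, 176.03], [-82.01, 121.73], [-58.28, 71.71], [-173.87, 95.51], [-174.79, -0.11], [-173.66, 173.66]. Speed limits (degrees/s): [136.94, 136.94, 172.46, 180, 180, 180].

INTERFACE

Orientations are given as [roll, pitch, yaw] about the fixed x, y, z axes, in that order (R = Rz(yaw) Ry(pitch) Rx(roll)).
In Python, from plant import ctrl gives the robot as it stands.
- The arm moves only by the tool send_rows, never from a script. Its argument "deltas" is a list of rows, each a list of 2 entries, a list of its own where there are three numbers: the shift along the tool's x, y, z each as a share of 800 mm, from -1 to 1, then the turn about the tool's z as a share of 90 degrees, from -1 to 1. A call has exactly 5 rows; each row is the pose to reach, as a shift and turn from the pose commanded when the call began, along the tool's axes at that moment; what a row does not reach only later rows make up. A row lasts 1/12 s, in which the tool goes at most 41.7 mm and 7.16 degrees, less where a joint would pass 70% of its speed; a pose out of reach is approached as far as the arm can. A call with a number of a shift or a turn outside -1 to 1 is refused whole. A call with a gripper value outside its range is refused whole. "gripper" is the opening, from 0 (shut) to 1 (fully open), set as the call begins (left out, the last holds). The fingers move at their own pace and stop on an object; the grip force is fixed at half the most. Time passes only in rows, so rows that repeat a pose let the fingers close, or fill a call up. It gives the time, the measured TCP pose, the force, the opening and the grip force at its end, in the units of the state.
- ctrl.get_obs(): the state, without advancing time (a new reading comes with each control period).
- ctrl.snapshot(name): name is "side" or "top" or "wrist"; returns a dict with "color" (480x640x3 uint8, red, green, blue), "vertical_fov" (degrees; the focal length in pixels is half the picture's height over the tangent of half this angle, whatever the lens; pixels are square), "cx", "cy" (the principal point, pixels), "rvec" (rotation vector, rad) and "tvec" (3), from world to camera coordinates, as OpenCV has them. Camera axes: x right, y down, z forward; pixel columns grow to the right and rows downward; lengths in m; the calibration is good to about 2 mm. A picture is of the moment at which its call begins. There is no depth.
- ctrl.close_job(): hands the job in; it is judged then, once.
Trained networks look in a picture, given as the dict that the camera call returned (one of the last four; its "shot" number tells which), for a name from the list of things; names that differ only in an ending like _2 or _b are one class to them, and where a whole thing is asked for, a point or a joint stands for the part that bears it (a point fixed in the world has none). Each returns a list of dicts, best first, with "conf" (0 to 1); they miss things now and then, are a little off and sometimes report something else, mostly with a low value. They report only what shows in the picture. A call takes as long as a camera call.
- ctrl.boxes_of(picture, thing): "xy" ([column, row] as shares, 0 to 1, of the picture: columns of its width, rows of its height, amid what is visible of it).
- ctrl.cut_out(picture, thing): "pixels" (480x640 bool, what is visible of it) and "xy" ([column, row] as shares, 0 to 1, of the picture: columns of its width, rows of its height, amid what is visible of it).
The state is a dict: "clock": time; "joint_pos": joint angles; "qvel": joint speeds; "tau": joint torques, N m; "tool_pos": TCP position; "orientation": TCP orientation; "force": force on the tool from outside, world axes, zero at the start; "moment": the same for the moment, N m; "opening": finger opening in m; "gripper_force": force on a finger pad.
Only numpy, scipy, OpenCV 4.12 (cv2) and the standard library are available. Lean on these libraries where they do the work, as an engineer would, in place of code of your own. Each camera call takes 0.05 s, during which the arm holds its last target. There are 200 camera calls.

## Working session

There is one attempt and no reset: what is moved stays moved. The work goes in short steps, Python scripts to look and compute and a tool call to move; the robot and the scene stay as the last step left them, time stands still between calls to the robot, and variables do not carry over. Pictures are saved under pics/ and viewed, at most 10 in all, crops included, and the job is handed in when it is done.

Besides the shell and the picture viewer there is one more tool, called after "Call:" as name(argument=value, ...) on one line, values as JSON. send_rows: Moves the arm, as the interface text tells. Shift numbers are shares of 800 mm and turn numbers shares of 90 degrees, none past 1 either way. Its arguments: {"type":"object","properties":{"deltas":{"type":"array","items":{"type":"array"}},"gripper":{"type":"number"}},"required":["deltas"]}

```bash
mkdir -p pics; ls; cat > h.py <<'E'
import numpy as np, cv2
from plant import ctrl
def cam(p):
    h,w=p["color"].shape[:2]; f=h/2/np.tan(np.radians(p["vertical_fov"])/2)
    K=np.array([[f,0,p["cx"]],[0,f,p["cy"]],[0,0,1]]); R=cv2.Rodrigues(np.array(p["rvec"],float))[0]
    return K,R,np.array(p["tvec"],float).ravel()
def atz(p,uv,z):
    K,R,t=cam(p); d=R.T@np.linalg.solve(K,[uv[0],uv[1],1]); c=-R.T@t
    return c+d*(z-c[2])/d[2]
def proj(p,X):
    K,R,t=cam(p); x=K@(R@np.asarray(X,float)+t); return x[:2]/x[2]
def tri(obs):
    A=np.zeros((3,3));b=np.zeros(3)
    for p,uv in obs:
        K,R,t=cam(p); d=R.T@np.linalg.solve(K,[uv[0],uv[1],1]); d/=np.linalg.norm(d); c=-R.T@t
        M=np.eye(3)-np.outer(d,d); A+=M; b+=M@c
    return np.linalg.solve(A,b)
def px(xy): return np.array([xy[0]*640,xy[1]*480])
def save(p,n): cv2.imwrite("pics/"+n+".png",p["color"][:,:,::-1])
E
python3 - <<'E'
from h import *
o=ctrl.get_obs(); print({k:np.round(v,3) for k,v in o.items()})
P={n:ctrl.snapshot(n) for n in("top","side","wrist")}
for n in P: save(P[n],n+"0"); 
for th in ["dial_centre","index_tip","rider_line","post","capture_top","stage","controller","magbase","target_plate","lens","gauge_block"]:
    ob=[]
    for n in P:
        r=ctrl.boxes_of(P[n],th)
        if r: print(th,n,px(r[0]["xy"]).round(1),round(r[0]["conf"],2)); 
        if r and r[0]["conf"]>.4 : ob.append((P[n],px(r[0]["xy"])))
    if len(ob)>1: print("   ",tri(ob).round(4))
for n in P: K,R,t=cam(P[n]); print(n,(-R.T@t).round(3),K[0,0])
cv2.imwrite("pics/both.png",cv2.resize(np.vstack([P["top"]["color"],P["side"]["color"]])[:,:,::-1],(400,600)))
E
```

```text
pics
{'clock': np.float64(0.0), 'joint_pos': array([ 8.4863e+01,  2.0590e+01,  6.3300e-01, -2.1000e-02, -7.0135e+01,
       -1.6507e+01]), 'qvel': array([ 0.001, -0.073,  0.074, -0.022,  0.055, -0.055]), 'tau': array([ 0.0000e+00, -5.8272e+01,  2.9305e+01,  6.9970e+00,  7.0000e-03,
       -0.0000e+00]), 'tool_pos': array([0.249, 0.627, 0.291]), 'orientation': array([ 1.79906e+02, -8.00000e-03, -2.16520e+01]), 'force': array([ 0.213, -0.106, -0.541]), 'moment': array([ 0.022,  0.02 , -0.019]), 'gripper_force': np.float64(0.0), 'opening': np.float64(0.087)}
dial_centre top [366.  299.6] 0.82
dial_centre side [374.6 214.6] 0.72
    [ 0.5124 -0.115   0.0401]
index_tip top [368.2 298.3] 0.65
index_tip side [372.5 213. ] 0.67
    [ 0.5162 -0.1191  0.0412]
rider_line side [338.8 207.7] 0.42
post top [390.6 290.6] 0.49
capture_top top [229.6 284.1] 0.64
capture_top side [337.7 283.4] 0.57
    [0.5439 0.1599 0.0621]
stage top [366.4 296.1] 0.76
stage side [369.4 230.1] 0.56
    [ 0.5196 -0.12   -0.0031]
controller top [235.8 279.9] 0.55
controller side [331.3 299.3] 0.97
    [0.5536 0.1543 0.0207]
magbase top [287.4 175.8] 0.77
magbase side [231.9 244.7] 0.8
    [0.7696 0.05   0.0376]
target_plate top [368.9 259.5] 0.69
target_plate side [269.5 204.7] 0.78
    [ 0.6624 -0.0989  0.0587]
lens top [135.7 298.1] 0.76
lens side [338.3 391.4] 0.83
    [0.5107 0.3601 0.0204]
gauge_block top [496.8 314.1] 0.62
gauge_block side [394.2 167. ] 0.57
    [ 0.4883 -0.3878  0.0196]
top [ 0.562 -0.005  1.087] 512.0801990099067
side [0.433 0.96  0.693] 593.0913508734761
wrist [0.325 0.598 0.383] 342.4819979613114
```

```bash
python3 - <<'E'
import cv2,numpy as np
a=cv2.imread("pics/top0.png")[225:365,170:450]; b=cv2.imread("pics/side0.png")[160:320,250:450]
a=cv2.resize(a,(600,300),interpolation=3); b=cv2.resize(b,(375,300),interpolation=3)
c=np.zeros((600,600,3),np.uint8); c[:300]=a; c[300:,:375]=b; c[300:525,375:]=cv2.resize(cv2.imread("pics/top0.png"),(225,225)); cv2.imwrite("pics/c1.png",c)
E
```

```text
(no output)
```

View pics/c1.png

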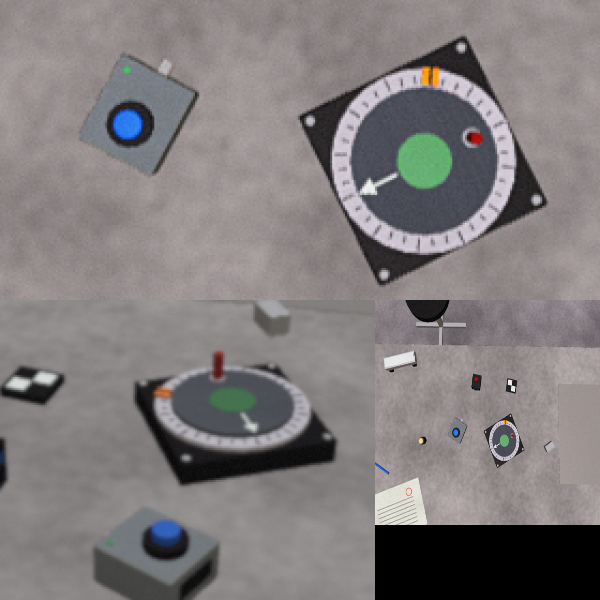

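The top view (upper crop) shows the arrow tip at crop (360,193), the dial centre at (424,160), the rider at (430,76) and the post at (473,137). The dial has to go about 121° clockwise, and the rider isn't in the post's way. Next I'll take a closer look with the wrist camera.

```bash
cat >> h.py <<'E'
def frame(o):
    from scipy.spatial.transform import Rotation as Ro
    return np.array(o["tool_pos"]),Ro.from_euler("xyz",o["orientation"],degrees=True).as_matrix()
def shares(target,yaw):
    o=ctrl.get_obs(); p,R=frame(o); d=R.T@(np.array(target)-p)
    dy=(o["orientation"][2]-yaw+180)%360-180
    print("shares",(d/.8).round(4),"turn",round(dy/90,4),"| mm",(d*1000).round(1),"deg",round(dy,2),"t",o["clock"])
E
python3 - <<'E'
from h import *
P=ctrl.snapshot("wrist"); K,R,t=cam(P); p,T=frame(ctrl.get_obs())
print("cam in tool",(T.T@(-R.T@t-p)).round(4),"\n",(T.T@R.T).round(3))
a=np.radians(27); c=np.array([.514,-.117]); 
g=c-.081*np.array([np.cos(a),np.sin(a)]); print(g)
shares([g[0],g[1],.25],27)
E
```

```text
cam in tool [ 0.0817 -0.0011 -0.0921] 
 [[ 0.    -0.953 -0.302]
 [ 1.     0.     0.   ]
 [-0.    -0.302  0.953]]
[ 0.44182847 -0.15377323]
shares [0.5842 0.8187 0.0527] turn -0.5405 | mm [467.4 654.9  42.2] deg -48.65 t 1.85
```

```bash
python3 - <<'E'
from h import *
a=np.radians(27); c=np.array([.514,-.117]); g=c-.045*np.array([np.cos(a),np.sin(a)]); print(g)
shares([g[0],g[1],.26],27)
E
```

```text
[ 0.47390471 -0.13742957]
shares [0.6139 0.7849 0.0402] turn -0.5405 | mm [491.2 627.9  32.2] deg -48.65 t 1.85
```

Call:
send_rows(deltas=[[[0.03, 0.038, 0.002], -0.03], [[0.06, 0.076, 0.004], -0.06], [[0.09, 0.114, 0.006], -0.09], [[0.12, 0.152, 0.008], -0.12], [[0.15, 0.19, 0.01], -0.15]], gripper=0)

```text
clock: 2.27
tool_pos: [0.3047, 0.4401, 0.2841]
orientation: [-180.0, -0.0, -8.0]
force: [0.1, -0.6, 0.3]
opening: 0.0596
gripper_force: 0.0
```

```bash
python3 - <<'E'
from h import *
o=ctrl.get_obs();print(o["tool_pos"],o["orientation"],o["opening"])
shares([.474,-.137,.26],27)
E
```

```text
[0.30467378 0.44005414 0.28409417] [-1.79989811e+02 -6.20446132e-03 -7.98884954e+00] 0.05960204616361494
shares [0.3098 0.6849 0.03  ] turn -0.3888 | mm [247.9 547.9  24. ] deg -34.99 t 2.2667
```

Call:
send_rows(deltas=[[[0.02, 0.045, 0.002], 0], [[0.04, 0.09, 0.004], 0], [[0.06, 0.135, 0.006], 0], [[0.08, 0.18, 0.008], 0], [[0.103, 0.228, 0.01], 0]], gripper=0)

```text
clock: 2.68
tool_pos: [0.3599, 0.2488, 0.2765]
orientation: [-179.9, -0.0, -8.1]
force: [0.8, 0.7, -0.1]
opening: 0.0265
gripper_force: 0.0
```

Call:
send_rows(deltas=[[[0.02, 0.045, 0.002], 0], [[0.04, 0.09, 0.004], 0], [[0.06, 0.135, 0.006], 0], [[0.08, 0.18, 0.008], 0], [[0.103, 0.228, 0.01], 0]])

```text
clock: 3.1
tool_pos: [0.4153, 0.0574, 0.2688]
orientation: [-179.9, -0.1, -8.1]
force: [1.3, 0.3, 0.1]
opening: 0.0006
gripper_force: 0.0
```

Call:
send_rows(deltas=[[[0.02, 0.045, 0.002], -0.07], [[0.04, 0.09, 0.004], -0.15], [[0.06, 0.135, 0.006], -0.22], [[0.08, 0.18, 0.008], -0.3], [[0.103, 0.228, 0.01], -0.37]])

```text
clock: 3.52
tool_pos: [0.4625, -0.1041, 0.2619]
orientation: [180.0, -0.1, 20.7]
force: [0.3, 0.8, 1.1]
opening: 0.0006
gripper_force: 0.0
```

Call:
send_rows(deltas=[[[0, 0, 0], -0.02], [[0, 0, 0], -0.02], [[0, 0, 0], -0.02], [[0, 0, 0], -0.02], [[0, 0, 0], -0.02]])

```text
clock: 3.93
tool_pos: [0.4623, -0.1015, 0.2618]
orientation: [180.0, -0.0, 22.3]
force: [-0.1, -0.2, -0.3]
opening: 0.0002
gripper_force: 0.0
```

```bash
python3 - <<'E'
from h import *
P=ctrl.snapshot("wrist"); save(P,"w1")
for th in ["dial_centre","index_tip","rider_line","post","stage"]:
    for r in ctrl.boxes_of(P,th)[:2]: print(th,px(r["xy"]).round(1),round(r["conf"],2),atz(P,px(r["xy"]),.042).round(4))
E
```

```text
dial_centre [357.4 179.2] 0.95 [ 0.519  -0.1152  0.042 ]
dial_centre [356. 168.] 0.56 [ 0.5275 -0.1101  0.042 ]
index_tip [355.7 178.9] 0.77 [ 0.5187 -0.1138  0.042 ]
index_tip [404.1  97.7] 0.19 [ 0.5956 -0.1238  0.042 ]
rider_line [401.5  98.7] 0.96 [ 0.594  -0.1221  0.042 ]
post [402.8  99. ] 0.67 [ 0.5943 -0.1232  0.042 ]
post [420.4 181.5] 0.61 [ 0.5387 -0.1687  0.042 ]
stage [355.7 169.8] 0.7 [ 0.526  -0.1105  0.042 ]
```

View pics/w1.png

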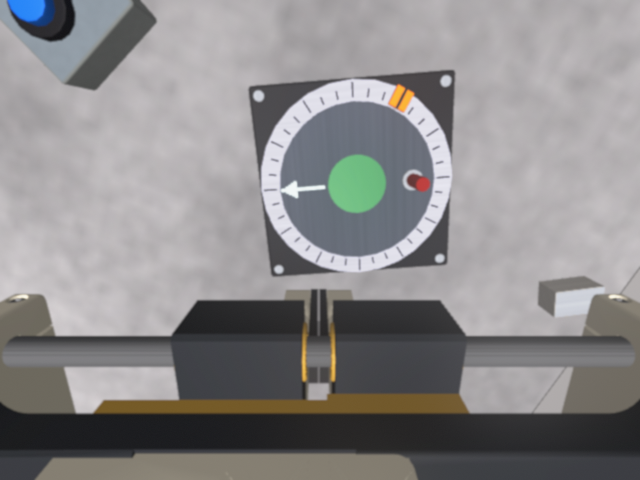

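```bash
cat >> h.py <<'E'
def measure(P,c0=(.517,-.118)):
    """world dial centre (x,y), arrow and rider angle (deg), post-from-arrow; a rectified 0.25 mm map at z=.042"""
    s=.00025;n=800
    g=[(c0[0]+dx,c0[1]+dy,.042) for dx,dy in((.1,.1),(.1,-.1),(-.1,-.1),(-.1,.1))]
    src=np.float32([proj(P,q) for q in g]); dst=np.float32([(0,0),(n,0),(n,n),(0,n)])
    H=cv2.getPerspectiveTransform(dst,src)
    im=cv2.warpPerspective(P["color"],H,(n,n),flags=cv2.INTER_LINEAR|cv2.WARP_INVERSE_MAP)
    hsv=cv2.cvtColor(im,cv2.COLOR_RGB2HSV).astype(int); h,S,V=hsv[...,0],hsv[...,1],hsv[...,2]
    def big(m):
        k,l,st,ce=cv2.connectedComponentsWithStats(m.astype(np.uint8)); 
        return l==1+np.argmax(st[1:,4])
    w=lambda uv: np.array([c0[0]+.1-uv[1]*s,c0[1]+.1-uv[0]*s])
    cen=lambda m: w(np.argwhere(m).mean(0)[::-1])
    gm=(abs(h-62)<20)&(S>70)&(V>60)
    (u,v),_,_=cv2.fitEllipse(max(cv2.findContours(big(gm).astype(np.uint8),0,1)[0],key=len)); C=w((u,v))
    yy,xx=np.mgrid[:n,:n]; X=c0[0]+.1-yy*s-C[0]; Y=c0[1]+.1-xx*s-C[1]; r=np.hypot(X,Y)
    ang=lambda q: np.degrees(np.arctan2(q[1]-C[1],q[0]-C[0]))
    om=(abs(h-17)<8)&(S>150)&(V>120)&(r>.068)&(r<.092)
    wm=(S<60)&(V>150)&(r>.028)&(r<.0675); wm=big(wm)
    tip=r[wm].max()
    rest=wm&(r>.055)   # arrow head
    print("C",C.round(4),"arrow",ang(cen(wm)).round(2),"head",ang(cen(rest)).round(2),"rider",ang(cen(om)).round(2),"n",wm.sum(),om.sum())
    return C,ang(cen(wm)),ang(cen(om)),im
E
python3 - <<'E'
from h import *
for k in ("wrist","top"):
    P=ctrl.snapshot(k); C,a,r,im=measure(P)
    if k=="wrist": cv2.imwrite("pics/rect1.png",cv2.resize(im[:,:,::-1],(500,500)))
for nm in("top","side","wrist"):
    P=ctrl.snapshot(nm)
    for th in("post","capture_top"):
        for q in ctrl.cut_out(P,th)[:1]:
            print(nm,th,px(q["xy"]).round(1),q["conf"])
E
```

```text
C [ 0.5148 -0.1163] arrow 116.95 head 116.97 rider -3.48 n 4743 3403
C [ 0.5138 -0.1179] arrow 116.93 head 117.01 rider -3.64 n 4576 4045
top post [393.5 290.3] 0.52
top capture_top [229.2 280.7] 0.66
side post [372.7 214.3] 0.28
side capture_top [337.6 286.1] 0.49
wrist post [416.8 184.4] 0.71
wrist capture_top [30.8 11.4] 0.94
```

View pics/rect1.png

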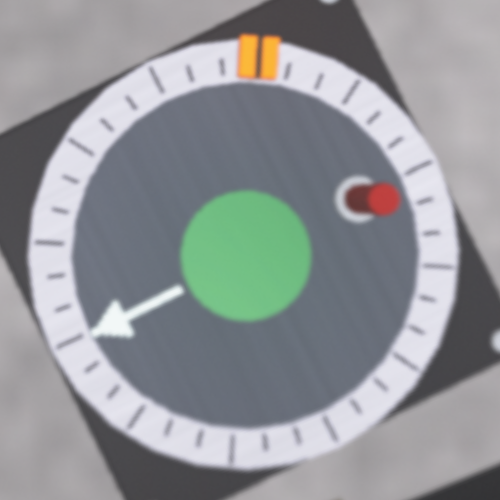

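The rectified view puts the arrow at 117.0° and the rider at -3.5°, so the turn needed is -120.5°. Now I'll move the shut fingertips in behind the post.

```bash
python3 - <<'E'
from h import *
C=np.array([.5148,-.1163]);f=np.radians(-63);u=np.array([np.cos(f),np.sin(f)]);t=np.array([np.sin(f),-np.cos(f)])
g=C+.05*u-.035*t; print(g); shares([*g,.118],27)
E
```

```text
[ 0.56868475 -0.14496066]
shares [0.1029 0.0996 0.1794] turn -0.0527 | mm [ 82.3  79.7 143.5] deg -4.75 t 4.7833
```

Call:
send_rows(deltas=[[[0.03, 0.03, 0], -0.02], [[0.06, 0.06, 0], -0.04], [[0.1029, 0.0996, 0.02], -0.0527], [[0.1029, 0.0996, 0.04], -0.0527], [[0.1029, 0.0996, 0.08], -0.0527]])

```text
clock: 5.2
tool_pos: [0.5726, -0.146, 0.1985]
orientation: [179.8, -0.2, 27.0]
force: [0.6, 0.6, 0.2]
opening: 0.0003
gripper_force: 0.0
```

Call:
send_rows(deltas=[[[0, 0, 0.03], 0], [[0, 0, 0.06], 0], [[0, 0, 0.08], 0], [[0, 0, 0.095], 0], [[0, 0, 0.0994], 0]])

```text
clock: 5.62
tool_pos: [0.5675, -0.145, 0.1156]
orientation: [-179.9, 0.2, 27.0]
force: [-0.2, -0.5, -0.2]
opening: 0.0004
gripper_force: 0.0
```

```bash
python3 - <<'E'
from h import *
C=np.array([.5148,-.1163]);f=np.radians(-63);u=np.array([np.cos(f),np.sin(f)]);t=np.array([np.sin(f),-np.cos(f)])
g=C+.05*u-.0165*t; shares([*g,.118],27); print(ctrl.get_obs()["force"])
P=ctrl.snapshot("side"); T=ctrl.snapshot("top")
cv2.imwrite("pics/c2.png",np.hstack([cv2.resize(P["color"][150:290,290:450,::-1],(400,350)),cv2.resize(T["color"][235:360,300:443,::-1],(400,350))]))
E
```

```text
shares [-0.0218  0.0007 -0.003 ] turn -0.0003 | mm [-17.5   0.5  -2.4] deg -0.02 t 5.6167
[-0.22488968 -0.52101543 -0.18874267]
```

View pics/c2.png

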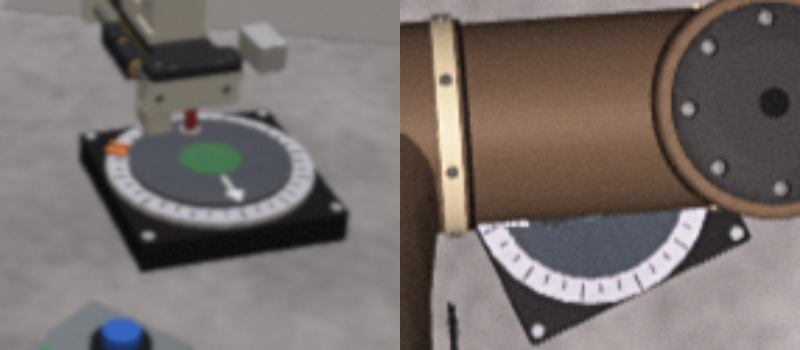

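In the side view (left crop) the shut fingertips are at (155,115), clear of the post at (190,118) on the rider side, and the dial hasn't moved. I'll close the gap and push round in 15° arcs.

Call:
send_rows(deltas=[[[-0.005, 0, -0.002], 0], [[-0.01, 0, -0.003], 0], [[-0.015, 0, -0.003], 0], [[-0.019, 0, -0.003], 0], [[-0.022, 0.0005, -0.003], 0]])

```text
clock: 6.13
tool_pos: [0.5528, -0.1534, 0.1211]
orientation: [180.0, -0.1, 27.0]
force: [-0.7, -0.3, -1.4]
opening: 0.0006
gripper_force: 0.0
```

Call:
send_rows(deltas=[[[-0.0033, 0.0009, 0], 0.0333], [[-0.0066, 0.0017, 0], 0.0667], [[-0.01, 0.0023, 0], 0.1], [[-0.0134, 0.0027, 0], 0.1333], [[-0.0168, 0.0029, 0], 0.1667]])

```text
clock: 6.55
tool_pos: [0.5431, -0.1616, 0.1211]
orientation: [180.0, -0.1, 11.9]
force: [2.7, -0.5, -0.4]
opening: 0.0003
gripper_force: 1.2
```

Call:
send_rows(deltas=[[[-0.0033, 0.0009, 0], 0.0333], [[-0.0066, 0.0017, 0], 0.0667], [[-0.01, 0.0023, 0], 0.1], [[-0.0134, 0.0027, 0], 0.1333], [[-0.0168, 0.0029, 0], 0.1667]])

```text
clock: 6.97
tool_pos: [0.5303, -0.1668, 0.1211]
orientation: [180.0, -0.1, -3.1]
force: [1.0, -2.0, -0.6]
opening: 0.0005
gripper_force: 1.3
```

```bash
cat > m.py <<'E'
from h import *
def rel():
    p,T=frame(ctrl.get_obs()); C=np.array([.5148,-.1163,.118]); print("TCP rel C in tool mm",((T.T@(p-C))*1000).round(1))
if __name__=="__main__":
    o=ctrl.get_obs(); print(o["tool_pos"],o["orientation"],o["force"],o["clock"]); rel()
    P=ctrl.snapshot("wrist")
    try: im=measure(P)[3]; cv2.imwrite("pics/rect_l.png",cv2.resize(im[:,:,::-1],(400,400)))
    except Exception as e: print(e)
    save(P,"w_l")
E
python3 m.py
```

```text
[ 0.53032096 -0.16683202  0.12107094] [ 1.79982772e+02 -1.33240029e-01 -3.13316886e+00] [ 0.98347989 -1.99045212 -0.61585659] 6.9667
TCP rel C in tool mm [18.3 49.6 -3. ]
C [ 0.5328 -0.1153] arrow 7.83 head 7.61 rider -74.48 n 28054 1389
```

Call:
send_rows(deltas=[[[-0.0033, 0.0009, 0], 0.0333], [[-0.0066, 0.0017, 0], 0.0667], [[-0.01, 0.0023, 0], 0.1], [[-0.0134, 0.0027, 0], 0.1333], [[-0.0168, 0.0029, 0], 0.1667]])

```text
clock: 7.43
tool_pos: [0.5166, -0.1684, 0.121]
orientation: [-180.0, -0.1, -18.1]
force: [1.2, -2.1, -0.2]
opening: 0.0003
gripper_force: 1.2
```

Call:
send_rows(deltas=[[[-0.0033, 0.0009, 0], 0.0333], [[-0.0066, 0.0017, 0], 0.0667], [[-0.01, 0.0023, 0], 0.1], [[-0.0134, 0.0027, 0], 0.1333], [[-0.0168, 0.0029, 0], 0.1667]])

```text
clock: 7.85
tool_pos: [0.5029, -0.1664, 0.121]
orientation: [-180.0, -0.1, -33.1]
force: [1.6, -1.7, -0.7]
opening: 0.0002
gripper_force: 1.1
```

Call:
send_rows(deltas=[[[-0.0033, 0.0009, 0], 0.0333], [[-0.0066, 0.0017, 0], 0.0667], [[-0.01, 0.0023, 0], 0.1], [[-0.0134, 0.0027, 0], 0.1333], [[-0.0168, 0.0029, 0], 0.1667]])

```text
clock: 8.27
tool_pos: [0.4902, -0.161, 0.1209]
orientation: [-180.0, -0.1, -48.1]
force: [1.0, -1.8, 1.1]
opening: 0.0006
gripper_force: 1.1
```

```bash
python3 m.py; python3 - <<'E'
import cv2,numpy as np
from h import *
T=ctrl.snapshot("side"); 
try: measure(T)
except Exception as e: print(e)
cv2.imwrite("pics/c3.png",np.hstack([cv2.imread("pics/w_l.png"),cv2.resize(T["color"][150:290,290:450,::-1],(160,480))]))
E
```

```text
[ 0.49019614 -0.161009    0.1209084 ] [-1.79970296e+02 -5.44552940e-02 -4.80762716e+01] [ 1.03644428 -1.80587226  1.06191921] 8.2667
TCP rel C in tool mm [16.8 48.2 -2.9]
C [ 0.5273 -0.1276] arrow -43.96 head -44.45 rider 17.42 n 27302 2636
C [ 0.5138 -0.1188] arrow 40.19 head 40.33 rider 0.43 n 2638 3251
```

View pics/c3.png

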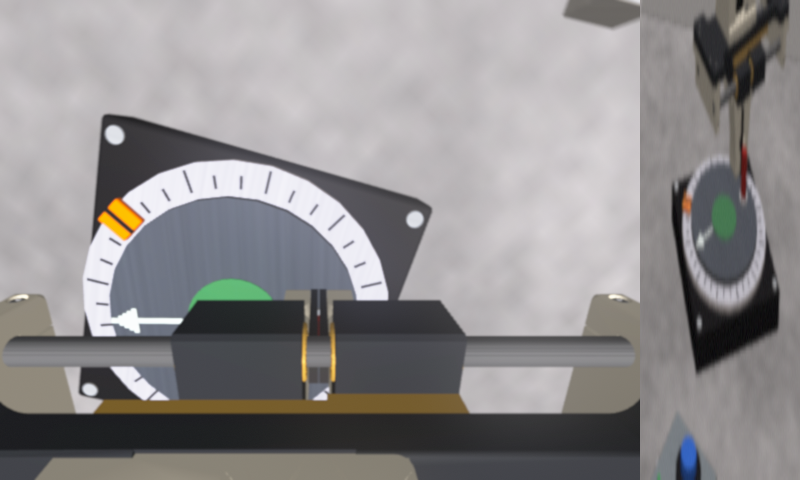

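The wrist view shows the arrow tip at (112,320), the rider at (121,218) and the post held at the fingertips. About 45° is left. I'll push two more arcs, back off and measure.

Call:
send_rows(deltas=[[[-0.0033, 0.0009, 0], 0.0333], [[-0.0066, 0.0017, 0], 0.0667], [[-0.01, 0.0023, 0], 0.1], [[-0.0134, 0.0027, 0], 0.1333], [[-0.0168, 0.0029, 0], 0.1667]])

```text
clock: 8.78
tool_pos: [0.4795, -0.1525, 0.1207]
orientation: [-180.0, -0.0, -63.0]
force: [0.3, -2.5, 0.5]
opening: 0.0005
gripper_force: 1.0
```

Call:
send_rows(deltas=[[[-0.0033, 0.0009, 0], 0.0333], [[-0.0066, 0.0017, 0], 0.0667], [[-0.01, 0.0023, 0], 0.1], [[-0.0134, 0.0027, 0], 0.1333], [[-0.0168, 0.0029, 0], 0.1667]])

```text
clock: 9.2
tool_pos: [0.4712, -0.1415, 0.1207]
orientation: [-180.0, -0.0, -78.0]
force: [0.2, -2.0, 1.0]
opening: 0.0003
gripper_force: 1.0
```

Call:
send_rows(deltas=[[[0, 0, 0], 0], [[0, 0, 0], 0], [[0, 0, 0], 0], [[0, 0, 0], 0], [[0, 0, 0], 0]])

```text
clock: 9.62
tool_pos: [0.4712, -0.1414, 0.1204]
orientation: [180.0, 0.0, -78.0]
force: [-0.4, 0.1, 0.2]
opening: 0.0002
gripper_force: 0.0
```

```bash
python3 m.py; python3 - <<'E'
from h import *
for k in("side","top"):
    try: measure(ctrl.snapshot(k))
    except Exception as e: print(e)
E
```

```text
[ 0.47118688 -0.14143472  0.12037327] [ 1.79996615e+02  4.42582628e-03 -7.79579653e+01] [-0.42901775  0.14569522  0.16778275] 9.6167
TCP rel C in tool mm [15.5 47.9 -2.4]
C [ 0.5198 -0.1315] arrow -71.84 head -72.04 rider 12.83 n 26212 4154
C [ 0.5139 -0.1188] arrow 8.6 head 8.6 rider 0.35 n 2777 3216
C [ 0.5099 -0.1014] arrow 83.13 head 81.37 rider -14.39 n 21488 3051
```

Call:
send_rows(deltas=[[[-0.0022, 0.0006, 0], 0.0222], [[-0.0044, 0.0012, 0], 0.0444], [[-0.0066, 0.0017, 0], 0.0667], [[-0.0089, 0.0021, 0], 0.0889], [[-0.0111, 0.0024, 0], 0.1111]])

```text
clock: 10.18
tool_pos: [0.4671, -0.1333, 0.1203]
orientation: [180.0, -0.0, -88.1]
force: [-1.1, -1.2, 0.2]
opening: 0.0
gripper_force: 0.9
```

Call:
send_rows(deltas=[[[0, 0, 0], 0], [[0.005, 0, 0], 0], [[0.01, 0, 0], 0], [[0.015, 0, 0], 0], [[0.02, 0, 0], 0]])

```text
clock: 10.6
tool_pos: [0.4681, -0.1496, 0.1204]
orientation: [-180.0, -0.0, -88.0]
force: [-0.6, 0.2, 0.4]
opening: 0.0003
gripper_force: 0.0
```

Call:
send_rows(deltas=[[[0, 0, -0.03], 0], [[0, 0, -0.07], 0], [[-0.03, -0.02, -0.11], 0], [[-0.07, -0.04, -0.15], 0], [[-0.095, -0.06, -0.175], 0]])

```text
clock: 11.02
tool_pos: [0.5132, -0.0713, 0.2628]
orientation: [-179.9, 0.0, -88.1]
force: [1.4, -0.5, -0.9]
opening: -0.0
gripper_force: 0.0
```

Call:
send_rows(deltas=[[[0, 0, 0], 0], [[0, 0, 0], 0], [[0, 0, 0], 0], [[0, 0, 0], 0], [[0, 0, 0], 0]])

```text
clock: 11.43
tool_pos: [0.5124, -0.0723, 0.2593]
orientation: [179.9, -0.0, -88.1]
force: [0.2, -0.3, -0.2]
opening: 0.0006
gripper_force: 0.0
```

```bash
python3 m.py; python3 - <<'E'
from h import *
P=ctrl.snapshot("side"); measure(P)
E
```

```text
[ 0.51242169 -0.07230464  0.25934907] [ 1.79875214e+02 -1.58072159e-02 -8.80765943e+01] [ 0.23074835 -0.27436364 -0.24735945] 11.4333
TCP rel C in tool mm [ -44.     1.2 -141.4]
C [ 0.5148 -0.1162] arrow -0.7 head -0.65 rider -4.31 n 4780 3469
C [ 0.5139 -0.1189] arrow -0.89 head -0.93 rider 0.39 n 2388 3149
```

View pics/rect_l.png

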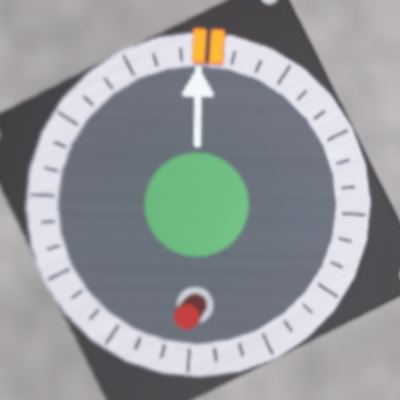

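The rectified view shows the arrow just left of the rider line, about 3° short. I'll measure the black line itself next, because the rider's side faces bias its colour blob.

```bash
cat > line.py <<'E'
from h import *
def line(P):
    C,a,r,im=measure(P,(.5148,-.1163))
    h=cv2.cvtColor(im,cv2.COLOR_RGB2HSV).astype(int); n=800
    # polar profile: rows = angle (0.1 deg), cols = radius
    c=((.1-C[1]+-.1163)/.00025,(.1-C[0]+.5148)/.00025)
    def prof(r0,r1,f,lo=-16,hi=8):
        A=np.arange(lo,hi,.05); R=np.arange(r0,r1,.0005); AA,RR=np.meshgrid(np.radians(A),R,indexing="ij")
        mx=(c[0]-RR*np.sin(AA)/.00025).astype(np.float32); my=(c[1]-RR*np.cos(AA)/.00025).astype(np.float32)
        return A,cv2.remap(f.astype(np.float32),mx,my,1)
    V=im[...,0]  # red channel: orange bright, line dark
    out=[]
    for r0,r1 in((.073,.078),(.078,.083),(.083,.087)):
        A,q=prof(r0,r1,V); q=q.mean(1); k=abs(A-r)<3.5; w=np.clip(np.percentile(q[k],70)-q[k],0,None); 
        i=np.argmin(q[k]); kk=abs(A[k]-A[k][i])<1.6; out.append((A[k][kk]*w[kk]).sum()/w[kk].sum())
    tip=[]
    for r0,r1 in((.040,.048),(.050,.056),(.056,.062),(.062,.067)):
        A,q=prof(r0,r1,V,a-9,a+9); q=q.mean(1); w=np.clip(q-(q.min()+q.max())/2,0,None); tip.append((A*w).sum()/w.sum())
    print("line",np.round(out,2),"arrow",np.round(tip,2)); return im
if __name__=="__main__":
    im=line(ctrl.snapshot("wrist")); cv2.imwrite("pics/z.png",cv2.resize(im[20:300,280:520,::-1],(480,560)))
    line(ctrl.snapshot("side"))
E
python3 line.py
```

```text
C [ 0.5148 -0.1162] arrow -0.66 head -0.66 rider -4.28 n 4782 3402
line [-4.08 -4.06 -4.08] arrow [-0.75 -0.64 -0.63 -0.69]
C [ 0.5139 -0.1189] arrow -0.9 head -0.96 rider 0.4 n 2404 3149
line [-2.39 -2.3  -2.41] arrow [-1.58 -0.55 -0.81 -1.29]
```

```bash
python3 -c "
from h import *
shares([.4681,-.1496,.1204],-91.3)"
```

```text
shares [0.0951 0.0593 0.1745] turn 0.036 | mm [ 76.1  47.4 139.6] deg 3.24 t 11.6333
```

Call:
send_rows(deltas=[[[0.04, 0.03, 0], 0.018], [[0.08, 0.0593, 0], 0.036], [[0.0951, 0.0593, 0.04], 0.036], [[0.0951, 0.0593, 0.08], 0.036], [[0.0951, 0.0593, 0.12], 0.036]])

```text
clock: 12.05
tool_pos: [0.4683, -0.1502, 0.1641]
orientation: [-179.9, 0.0, -91.4]
force: [0.9, -0.6, -0.4]
opening: 0.0007
gripper_force: 0.0
```

Call:
send_rows(deltas=[[[0, 0, 0.025], 0], [[0, 0, 0.045], 0], [[0, 0, 0.0545], 0], [[0, 0, 0.0545], 0], [[0, 0, 0.0545], 0]])

```text
clock: 12.47
tool_pos: [0.4688, -0.1492, 0.1211]
orientation: [180.0, -0.0, -91.2]
force: [0.7, 0.3, 1.3]
opening: 0.0001
gripper_force: 0.0
```

```bash
python3 -c "
from h import *
print(ctrl.get_obs()['tool_pos'])
shares([.4663,-.1305,.1204],-91.3)"
```

```text
[ 0.4687658  -0.14924946  0.1210768 ]
shares [-0.0234  0.0036  0.0008] turn 0.0006 | mm [-18.7   2.9   0.7] deg 0.05 t 12.4667
```

Call:
send_rows(deltas=[[[-0.008, 0.002, 0], 0], [[-0.015, 0.003, 0], 0], [[-0.019, 0.003, 0], 0], [[-0.0215, 0.003, 0], 0], [[-0.0232, 0.003, 0], 0]])

```text
clock: 12.88
tool_pos: [0.4666, -0.1301, 0.1214]
orientation: [-180.0, -0.0, -91.2]
force: [-0.2, -1.6, 1.7]
opening: 0.0002
gripper_force: 0.9
```

Call:
send_rows(deltas=[[[0, 0, 0], 0], [[0, 0, 0], 0], [[0.005, 0, 0], 0], [[0.012, 0, 0], 0], [[0.02, 0, 0], 0]])

```text
clock: 13.3
tool_pos: [0.4662, -0.147, 0.1208]
orientation: [180.0, 0.0, -91.2]
force: [-0.2, -0.1, -0.2]
opening: 0.0006
gripper_force: 0.0
```

Call:
send_rows(deltas=[[[0, 0, -0.03], 0], [[0, 0, -0.07], 0], [[-0.03, -0.02, -0.11], 0], [[-0.07, -0.04, -0.15], 0], [[-0.095, -0.06, -0.175], 0]])

```text
clock: 13.72
tool_pos: [0.5158, -0.0717, 0.2631]
orientation: [-179.9, 0.0, -91.4]
force: [1.2, -0.2, 0.5]
opening: 0.0003
gripper_force: 0.0
```

Call:
send_rows(deltas=[[[0, 0, 0], 0], [[0, 0, 0], 0], [[0, 0, 0], 0], [[0, 0, 0], 0], [[0, 0, 0], 0]])

```text
clock: 14.13
tool_pos: [0.5149, -0.0725, 0.2597]
orientation: [179.9, -0.0, -91.3]
force: [-0.0, -0.3, -0.3]
opening: 0.0004
gripper_force: 0.0
```

```bash
python3 line.py; python3 -c "
from h import *
o=ctrl.get_obs(); print(o['tool_pos'],o['orientation'])"
```

```text
C [ 0.5148 -0.1162] arrow -4.48 head -4.46 rider -4.3 n 4781 3488
line [-4.04 -4.07 -4.1 ] arrow [-4.54 -4.46 -4.48 -4.48]
C [ 0.5139 -0.1189] arrow -4.59 head -4.65 rider 0.45 n 2569 3199
line [-2.3  -2.24 -2.31] arrow [-4.77 -4.51 -4.45 -5.24]
[ 0.51527298 -0.07231189  0.26007567] [ 1.79917068e+02 -1.74611876e-02 -9.13142519e+01]
```

View pics/z.png

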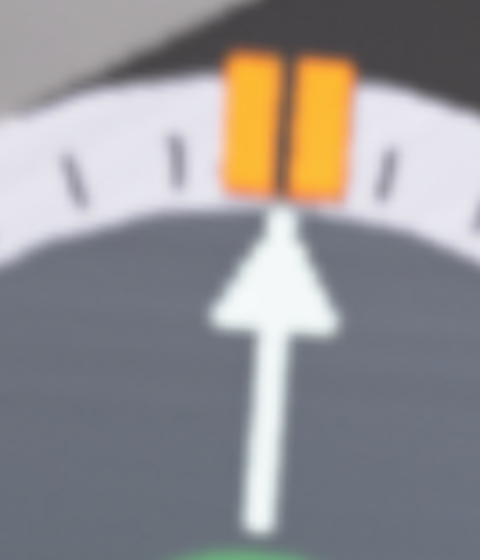

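The zoomed view shows the arrow tip at (283,212) under the black line at (287,190), 0.4° apart and well inside the line's width, and the rider hasn't moved. I'll go on to the button.

Call:
send_rows(deltas=[[[-0.04, -0.006, 0], 0], [[-0.09, -0.012, 0], 0], [[-0.14, -0.02, 0], 0], [[-0.19, -0.03, 0], 0], [[-0.24, -0.0375, 0], 0]])

```text
clock: 14.65
tool_pos: [0.5501, 0.121, 0.2607]
orientation: [180.0, -0.0, -91.3]
force: [2.3, -0.6, 0.4]
opening: 0.0004
gripper_force: 0.0
```

Call:
send_rows(deltas=[[[-0.03, 0, 0], 0], [[-0.06, 0, 0], 0], [[-0.0825, 0, 0], 0], [[-0.0825, 0, 0], 0], [[-0.0825, 0, 0], 0]])

```text
clock: 15.07
tool_pos: [0.5513, 0.1861, 0.2602]
orientation: [179.9, -0.0, -91.2]
force: [-0.4, -0.7, 0.5]
opening: 0.0007
gripper_force: 0.0
```

```bash
cat > btn.py <<'E'
from h import *
import sys,pickle,os
P=ctrl.snapshot("wrist"); r=ctrl.cut_out(P,"capture_top"); 
hsv=cv2.cvtColor(P["color"],cv2.COLOR_RGB2HSV).astype(int); V=hsv[...,2]
m=(abs(hsv[...,0]-107)<12)&(hsv[...,1]>150)
k,l,st,ce=cv2.connectedComponentsWithStats(m.astype(np.uint8)); i=1+np.argmax(st[1:,4])
mm=l==i; top=mm&(V>np.percentile(V[mm],80)-25)
cnt=max(cv2.findContours(top.astype(np.uint8),0,1)[0],key=len); e=cv2.fitEllipse(cv2.convexHull(cnt))
print("net",[(px(q["xy"]).round(1),round(q["conf"],2)) for q in r[:1]],"blue",ce[i],st[i],"top ellipse",e, np.percentile(V[mm],[5,25,50,75]))
L=pickle.load(open("b.pkl","rb")) if os.path.exists("b.pkl") else []
P={k:P[k] for k in P}; L.append((P,e[0])); pickle.dump(L,open("b.pkl","wb")); save(P,"b%d"%len(L))
print(ctrl.get_obs()["tool_pos"], atz(P,e[0],.06)); 
if len(L)>1: print("tri",tri(L))
E
python3 btn.py
```

```text
net [(array([323. , 207.4]), 0.77)] blue [323.49077491 207.12792128] [308 191  32  33 813] top ellipse ((323.62371826171875, 207.3646697998047), (29.094615936279297, 29.62689971923828), 55.428646087646484) [173.6 237.  242.  243. ]
[0.55132969 0.18491224 0.26045498] [0.54594542 0.16223519 0.06      ]
```

Call:
send_rows(deltas=[[[0.03, 0, 0], 0], [[0.06, 0, 0], 0], [[0.09, 0, 0], 0], [[0.09, 0, 0], 0], [[0.09, 0, 0], 0]])

```text
clock: 15.58
tool_pos: [0.5498, 0.1115, 0.2611]
orientation: [-180.0, 0.0, -91.4]
force: [0.5, -0.3, 0.7]
opening: 0.0005
gripper_force: 0.0
```

```bash
python3 btn.py; python3 -c "
import cv2,numpy as np
cv2.imwrite('pics/bb.png',cv2.resize(np.hstack([cv2.imread('pics/b1.png'),cv2.imread('pics/b2.png')]),(800,300)))"
```

```text
net [(array([324.3, 283.9]), 0.85)] blue [108.78756477 169.27115717] [ 99 150  26  42 579] top ellipse ((111.52206420898438, 168.13552856445312), (25.005067825317383, 74.66620635986328), 176.59910583496094) [67.9 83.  87.  89. ]
[0.55004183 0.11304993 0.26102794] [0.72146257 0.05039461 0.06      ]
tri [0.543044   0.06396199 0.38037105]
```

View pics/bb.png

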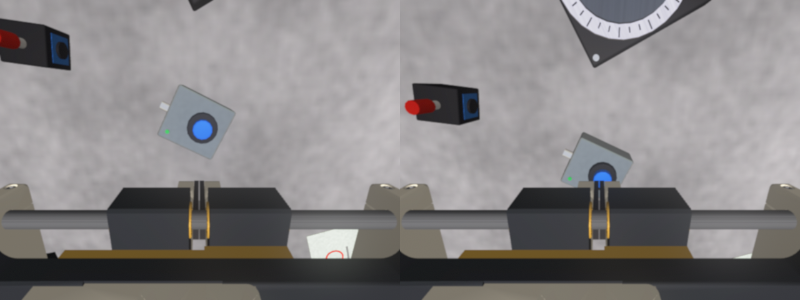

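In the first wrist view the button is at full-picture (323.6,207.4). In the second the fingers partly hide it, so I'll take one more from farther back.

Call:
send_rows(deltas=[[[-0.04, 0, 0], 0], [[-0.08, 0, 0], 0], [[-0.12, 0, 0], 0], [[-0.145, 0, 0], 0], [[-0.145, 0, 0], 0]])

```text
clock: 16.1
tool_pos: [0.5526, 0.2337, 0.2604]
orientation: [-180.0, 0.0, -91.1]
force: [-0.0, 0.3, -0.1]
opening: 0.0005
gripper_force: 0.0
```

Call:
send_rows(deltas=[[[0, 0, 0], 0], [[0, 0, 0], 0], [[0, 0, 0], 0], [[0, 0, 0], 0], [[0, 0, 0], 0]])

```text
clock: 16.52
tool_pos: [0.5525, 0.229, 0.261]
orientation: [-180.0, 0.0, -91.3]
force: [0.0, 0.5, 0.2]
opening: 0.0002
gripper_force: 0.0
```

```bash
python3 - <<'E'
import pickle; L=pickle.load(open("b.pkl","rb")); pickle.dump(L[:1],open("b.pkl","wb"))
E
python3 btn.py; python3 - <<'E'
from h import *
import pickle; L=pickle.load(open("b.pkl","rb")); p=tri(L); print([proj(P,p)-uv for P,uv in L])
shares([p[0],p[1],.16],-91.3)
E
```

```text
net [(array([326. , 157.9]), 0.62)] blue [324.17439294 154.95143488] [308 138  33  35 906] top ellipse ((324.3363342285156, 154.9437255859375), (30.90176010131836, 32.21397018432617), 6.4122395515441895) [181. 240. 244. 245.]
[0.5525607  0.22912928 0.26099992] [0.54598843 0.16158824 0.06      ]
tri [0.54603194 0.16139017 0.06433712]
[array([-0.03319501, -0.00010925]), array([ 3.46453432e-02, -3.92751190e-05])]
shares [0.0849 0.0063 0.1262] turn -0.0 | mm [ 67.9   5.  101. ] deg -0.0 t 16.6167
```

Call:
send_rows(deltas=[[[0.03, 0.002, 0.02], 0], [[0.06, 0.004, 0.04], 0], [[0.085, 0.0063, 0.07], 0], [[0.085, 0.0063, 0.1], 0], [[0.085, 0.0063, 0.125], 0]])

```text
clock: 17.03
tool_pos: [0.5455, 0.1602, 0.1599]
orientation: [180.0, 0.0, -91.4]
force: [0.1, 0.4, -0.8]
opening: 0.0009
gripper_force: 0.0
```

Call:
send_rows(deltas=[[[0, 0, 0.01], 0], [[0, 0, 0.02], 0], [[0, 0, 0.025], 0], [[0, 0, 0.025], 0], [[0, 0, 0.025], 0]])

```text
clock: 17.45
tool_pos: [0.5464, 0.1622, 0.1415]
orientation: [-179.9, 0.0, -91.2]
force: [-0.1, 0.7, -0.7]
opening: 0.0003
gripper_force: 0.0
```

```bash
python3 - <<'E'
from h import *
shares([.546,.1615,.130],-91.3); print(ctrl.get_obs()["force"])
T=ctrl.snapshot("side"); cv2.imwrite("pics/s5.png",cv2.resize(T["color"][200:330,270:430,::-1],(640,520)))
E
```

```text
shares [0.0009 0.0005 0.0144] turn 0.0008 | mm [ 0.7  0.4 11.5] deg 0.07 t 17.45
[-0.13567954  0.65949072 -0.70975427]
```

View pics/s5.png

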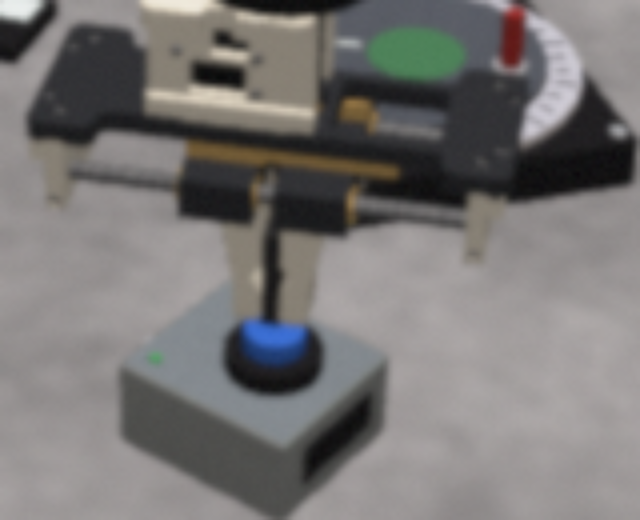

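The side view shows the fingertips, at about (270,320), centred over the blue button at (275,335). I'll press down in small steps and watch the force.

Call:
send_rows(deltas=[[[0, 0, 0.004], 0], [[0, 0, 0.008], 0], [[0, 0, 0.012], 0], [[0, 0, 0.0145], 0], [[0, 0, 0.0145], 0]])

```text
clock: 17.92
tool_pos: [0.5462, 0.162, 0.1292]
orientation: [-180.0, 0.0, -91.2]
force: [-0.5, 1.5, 3.0]
opening: 0.0004
gripper_force: 1.7
```

Call:
send_rows(deltas=[[[0, 0, 0.001], 0], [[0, 0, 0.002], 0], [[0, 0, 0.003], 0], [[0, 0, 0.004], 0], [[0, 0, 0.004], 0]])

```text
clock: 18.33
tool_pos: [0.5462, 0.162, 0.1268]
orientation: [-180.0, 0.0, -91.2]
force: [-2.5, 1.3, 9.4]
opening: 0.0004
gripper_force: 4.6
```

Call:
send_rows(deltas=[[[0, 0, 0.0005], 0], [[0, 0, 0.001], 0], [[0, 0, 0.0015], 0], [[0, 0, 0.0015], 0], [[0, 0, 0.0015], 0]])

```text
clock: 18.75
tool_pos: [0.5462, 0.162, 0.1266]
orientation: [-179.9, 0.0, -91.2]
force: [-6.2, 1.0, 18.0]
opening: 0.0004
gripper_force: 9.4
```

Call:
send_rows(deltas=[[[0, 0, -0.004], 0], [[0, 0, -0.01], 0], [[0, 0, -0.02], 0], [[0, 0, -0.04], 0], [[0, 0, -0.06], 0]])

```text
clock: 19.17
tool_pos: [0.5452, 0.1611, 0.1727]
orientation: [179.9, -0.1, -91.3]
force: [0.6, -0.0, 0.3]
opening: 0.0006
gripper_force: 0.0
```

Call:
send_rows(deltas=[[[-0.02, 0, -0.03], 0], [[-0.05, 0, -0.06], 0], [[-0.08, 0, -0.09], 0], [[-0.08, 0, -0.105], 0], [[-0.08, 0, -0.105], 0]])

```text
clock: 19.58
tool_pos: [0.5482, 0.2272, 0.26]
orientation: [-179.8, 0.1, -91.2]
force: [0.1, 0.8, 0.0]
opening: 0.0006
gripper_force: 0.0
```

```bash
python3 btn.py | tail -2; python3 - <<'E'
from line import *
line(ctrl.snapshot("top")); T=ctrl.snapshot("side"); line(T)
o=ctrl.get_obs(); print(o["force"],o["qvel"].round(2),o["clock"])
E
```

```text
[0.54688795 0.22559062 0.25673803] [0.54590969 0.16144068 0.06      ]
tri [0.54599852 0.16128441 0.06482005]
C [ 0.5139 -0.1179] arrow -4.38 head -4.4 rider -3.64 n 4195 4037
line [-3.59 -3.54 -3.99] arrow [-4.37 -4.46 -4.41 -4.41]
C [ 0.5141 -0.1063] arrow 55.43 head 55.43 rider nan n 173 0h.py:39: RuntimeWarning: Mean of empty slice.
  cen=lambda m: w(np.argwhere(m).mean(0)[::-1])
  ret = um.true_divide(
Traceback (most recent call last):
  File "line.py", line 14, in line
    A,q=prof(r0,r1,V); q=q.mean(1); k=abs(A-r)<3.5; w=np.clip(np.percentile(q[k],70)-q[k],0,None);
                                                              ~~~~~~~~~~~~~^^^^^^^^^
IndexError: index -1 is out of bounds for axis 0 with size 0
```

Call:
send_rows(deltas=[[[0, 0, 0], 0], [[0, 0, 0], 0], [[0, 0, 0], 0], [[0, 0, 0], 0], [[0, 0, 0], 0]])

```text
clock: 20.2
tool_pos: [0.5474, 0.2256, 0.2566]
orientation: [180.0, -0.0, -91.3]
force: [0.1, 0.5, 0.2]
opening: 0.0003
gripper_force: 0.0
```

```bash
python3 -c "
from plant import ctrl
print(ctrl.close_job())"
```

```text
the job is handed in; nothing more can be done
None
```

I handed the job in at about 20 s: the dial arrow sits about 0.4–0.8° past the centre of the rider's black line (inside the line's width), and the capture button was then pressed to its stop (18 N) and released; no verdict came back.

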